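# Load an angle clip into the drill jig past its spring pin

### The job

Load the drill jig: press the spring-loaded release bar down with the fingertips and, keeping it held down so that the pin stays out of the way, push the long angle clip along the channel over the pin until it is home against the end stop; then let go so that the pin springs up behind the clip and locks it in. Only push the clip, do not pick it up, and leave the things lying around the jig where they are.

Things in the scene. Friction and masses are not known exactly. Their poses are not given: they have to be found in the camera images.
- jig: Low grey drill jig bolted to the bench (yaw differs), 255 mm long, 97 mm wide. Origin on the bench directly under the spring pin's axis; z up; +y is the direction the clip slides, from the open end (y = -155) to the end stop. Jig coordinates below are in this frame, in mm. Near the stop a bridge crosses the channel at y 56 to 76, underside z 44, top z 62.
- channel (a point): A point on the channel floor (jig 0, -77, 20). Axes as the jig's. The channel is 28 mm wide (x -14 to +14), floor at z 20. Fence on the release-bar side: x -18 to -14, top z 26. Far fence: x 14 to 20, top z 30.
- stop_face (a point): Centre of the face of the end stop that closes the channel (jig 0, 88, 28); the stop's top is at z 36. Axes as the jig's.
- pin_top (a point): Centre of the top of the spring pin, a 10 mm steel pin standing up through the channel floor at jig x 0, y 0 and blocking the channel: its top is 9 mm above the floor (z 29) when up. It is rigidly joined to the release bar and goes down with it.
- release_bar (a joint): Downward travel of the release bar and its pin: 0 = up, 0.014 m = bottomed (pin top 5 mm below the floor). From about 0.0095 m on the pin is clear of the clip. The spring pushes up with about 3 N at the top, 7 N at the bottom, and raises the bar when it is let go; let go under the clip, the pin pushes the clip up.
- bar_top (a point): Centre of the top face of the release bar, a flat dark bar beside the channel on its -x side; moves with it, straight down. Face: jig x -48 to -19, y -150 to +35; z 42 up, 28 bottomed (still above the fence). It may be pressed anywhere. A fingertip half on the bar, half over the channel, moved along +y, holds it down and pushes the end of the clip's upright leg. Axes as the jig's.
- clip_mid (a point): Middle (half-way along, across and up) of the loose drilled aluminium angle clip: L section, 75 mm long, 25 wide, 20 high, 50 g. Its +x runs along it, in the jig's +y. It lies in the channel before the pin: middle at jig y -78 to -47, z 30; top z 40. Home, between pin and end stop, its middle is at jig y +42.5 to +50.5.
- clip: The same clip, origin at the centre of its underside, same axes. Its 3 mm flange lies on the channel floor; its 3 mm upright leg stands 20 mm high on the release-bar side (the clip's +y side), outer face at about jig x -12.
- small_clip: a second, smaller drilled aluminium angle clip (52 x 31 x 25 mm), loose on the bench near the jig, a bystander. Origin at the centre of its underside.
- holder_a: a dark spring sheet holder (12 x 65 x 12 mm), loose on the bench near the jig, a bystander. Origin at the centre of its underside.
- holder_b: another dark spring sheet holder (12 x 62 x 12 mm), loose on the bench near the jig, a bystander. Origin at the centre of its underside.
- punch: a steel centre punch (12 x 108 x 12 mm), loose on the bench near the jig, a bystander. Origin at the centre of its underside.
- deburrer: a deburring tool with a blue handle (15 x 126 x 15 mm), loose on the bench near the jig, a bystander. Origin at the centre of its underside.
There are look-alikes about, which are no part of the job. What is shaped like the clip but brown or yellow is not meant.

How it is judged:
By the outcome, as a careful person would: the job done as asked, in the order asked, and still so for the second after the job is handed in, with the robot touching nothing.
It also fails if it takes over 35 s, if anything falls off the work surface, if the arm or the gripper's body presses on something with over 40 N, if the wrist force passes 120 N, or if a joint passes its speed limit or range.

### The arm

A 7-joint arm with a two-finger parallel gripper is mounted at the origin on the work surface; the furniture and walls round the work are solid. World frame = base frame: x ahead of the robot, y to its left, z up, the work surface at z = 0. Lengths are in m, angles in rad, forces in N, time in s.
With the tool pointing down it reaches from about 0.425 to 0.825 m from the base axis. Payload 3.6 kg.
Tool frame: the origin (TCP) lies between the finger pads; the fingertips stand 11 mm ahead of it and the grasp point (between the pads) lies 8 mm behind it; z points along the fingers, y is the line along which they close (so a half turn about z gives the same grasp; the last joint's range is limited). The gripper opens to 85 mm and grips with 20 to 120 N. Pads are 22 mm wide; open, the fingers measure 114 mm over their backs; the gripper's body (76 mm by 85 mm) begins 54 mm behind the grasp point. The pads swing forward as they close: fully open they stand 13 mm farther back than shut.
Start: joints at [1.254, 0.615, -0.013, 1.423, 0.008, 1.103, -0.04], TCP at [0.186, -0.623, 0.242] pointing down, gripper open.
Joint ranges: [-3.12, 3.12], [-0.3, 2.06], [-1.34, 1.32], [0.26, 2.42], [-1.36, 4.5], [0.01, 1.98], [-2.84, 2.84]. Speed limits (rad/s): [2.79, 2.79, 3.14, 3.14, 3.14, 3.14, 3.14].

### API

Orientations are given as a rotation vector (axis times angle).
In Python, from plant import manip, viewer gives the robot as it stands. The module is installed in compiled form; this text tells all that it offers.
- The arm moves only by the tool play_rows, never from a script. Its argument "rows" is text: rows parted by semicolons, each of 5 numbers parted by spaces: the finger opening in m, from 0 to 0.0854, then the shift along the tool's x, y, z in m, then the turn about the tool's z in degrees. In form: claw x y z yaw; .... A call has 1 to 20 rows; each row is the pose to reach, as a shift and turn from the pose commanded when the call began, along the tool's axes at that moment; what a row does not reach only later rows make up. A row lasts 1/10 s, in which the tool goes at most 50 mm and 8.59 degrees, less where a joint would pass 70% of its speed; a pose out of reach is approached as far as the arm can. A call with a gripper value outside its range is refused whole. The fingers move at their own pace and stop on an object; "squeeze" is the grip in N (left out, the last holds). Time passes only in rows, so rows that repeat a pose let the fingers close. It gives the time, the measured TCP pose, the force, the opening and the grip force at its end, in the units of the state.
- manip.state(): the state, without advancing time (a new reading comes with each control period).
- viewer.get_image(name): name is "scene" or "side" or "wrist"; returns (picture, depth): 400x640x3 uint8, red, green, blue; 400x640 float32, m along the optical axis (not along the pixel's ray), 0 where there is no reading.
- viewer.camera_params(name): a dict with "intrinsics" (3x3 intrinsics, pixels), "xyz" and "rotation" of the camera in the world. Camera axes: x right, y up, looking along -z (the intrinsics and any distortion apply to the point x, -y, -z); pixel columns grow to the right and rows downward; lengths in m; the calibration is good to about 2 mm. A picture is of the moment at which its call begins: read the wrist's pose just before it. camera_params takes no time and is no camera call; for the wrist camera it gives the pose at the moment of the call.
- manip.close_job(): hands the job in; it is judged then, once.
The state is a dict: "t": time; "qpos": joint angles; "qd": joint speeds; "tau": joint torques, N m; "tool_pos": TCP position; "ee_rot": TCP orientation; "force": force on the tool from outside, world axes, zero at the start; "torque": the same for the moment, N m; "gripper_width": opening from 0.0 (shut) to 1.0 (fully open); "grasp_force": force on a finger pad.
Only numpy, scipy, OpenCV 4.12 (cv2) and the standard library are available. Lean on these libraries where they do the work, as an engineer would, in place of code of your own. Each camera call takes 0.05 s, during which the arm holds its last target. There are 200 camera calls.

## Working session

There is one attempt and no reset: what is moved stays moved. The work goes in short steps, Python scripts to look and compute and a tool call to move; the robot and the scene stay as the last step left them, time stands still between calls to the robot, and variables do not carry over. Pictures are saved under pics/ and viewed, at most 10 in all, crops included, and the job is handed in when it is done.

Besides the shell and the picture viewer there is one more tool, called after "Emit:" as name(argument=value, ...) on one line, values as JSON. play_rows: Moves the arm, as the interface text tells. Its arguments: {"type":"object","properties":{"rows":{"type":"string"},"squeeze":{"type":"number"}},"required":["rows"]}

```bash
mkdir -p pics; cat > h.py <<'E'
import numpy as np, cv2
from plant import manip, viewer
def grab(n):
    p=viewer.camera_params(n); im,d=viewer.get_image(n); return im,d,p
def ray(p,u,v):
    K=np.array(p["intrinsics"]);R=np.array(p["rotation"])
    c=np.linalg.inv(K)@np.array([u,v,1.]); return np.array(p["xyz"]),R@np.array([c[0],-c[1],-c[2]])
def onz(p,u,v,z):
    o,r=ray(p,u,v); return o+r*(z-o[2])/r[2]
def cloud(d,p):
    K=np.array(p["intrinsics"]);R=np.array(p["rotation"])
    v,u=np.mgrid[:d.shape[0],:d.shape[1]]
    c=np.stack([(u-K[0,2])/K[0,0]*d,-(v-K[1,2])/K[1,1]*d,-d],-1)
    return c@R.T+np.array(p["xyz"])
def save(n,im): cv2.imwrite("pics/"+n,im[...,::-1])
E
python3 - <<'E'
from h import *
s=manip.state(); print(s)
for n in("scene","side","wrist"):
    im,d,p=grab(n); save(n+"0.png",im); np.savez(n+"0.npz",im=im,d=d,**p)
    print(n,p, (d>0).mean())
E
cd pics; python3 -c "
import cv2,numpy as np
a=[cv2.imread(n+'0.png') for n in('scene','side')]
cv2.imwrite('two.png',cv2.resize(np.vstack(a),(480,600)))"
```

```text
{'t': 0.0, 'qpos': array([ 1.25348741,  0.61592513, -0.01267149,  1.42494959,  0.00810725,
        1.10339092, -0.04041693]), 'qd': array([ 0.00032708, -0.00054993,  0.00125935, -0.00093274, -0.00168339,
        0.00050303,  0.00101643]), 'tau': array([-8.75885962e-05, -4.69219279e+01,  2.58949371e-01, -1.71036476e+01,
        9.88787360e-03,  9.60635341e-03, -2.73359042e-06]), 'tool_pos': array([ 0.18619074, -0.6219718 ,  0.24111732]), 'ee_rot': array([-3.10585216e+00, -4.54970454e-01,  6.17969155e-04]), 'force': array([ 0.77918203, -0.1144535 ,  0.09662465]), 'torque': array([ 0.01847674, -0.02438776, -0.00422535]), 'grasp_force': 0.0, 'gripper_width': 1.001591358748392}
scene {'intrinsics': array([[372.62152827,   0.        , 321.14245639],
       [  0.        , 372.62152827, 204.14002402],
       [  0.        ,   0.        ,   1.        ]]), 'xyz': array([0.094256  , 0.47791365, 0.71806221]), 'rotation': array([ 0.39276179, -0.92829479, -2.23466794])} 0.99600390625
side {'intrinsics': array([[433.46149115,   0.        , 321.28667159],
       [  0.        , 433.46149115, 195.02850125],
       [  0.        ,   0.        ,   1.        ]]), 'xyz': array([0.46547548, 0.76501596, 0.48115095]), 'rotation': array([ 0.09029849, -1.56116602, -2.64854165])} 0.99605859375
wrist {'intrinsics': array([[277.9289347 ,   0.        , 320.92689804],
       [  0.        , 277.9289347 , 202.44006867],
       [  0.        ,   0.        ,   1.        ]]), 'xyz': array([ 0.26567207, -0.598904  ,  0.37374625]), 'rotation': array([-0.27793554,  0.20919648, -1.26808008])} 0.995859375
```

View pics/scene0.png

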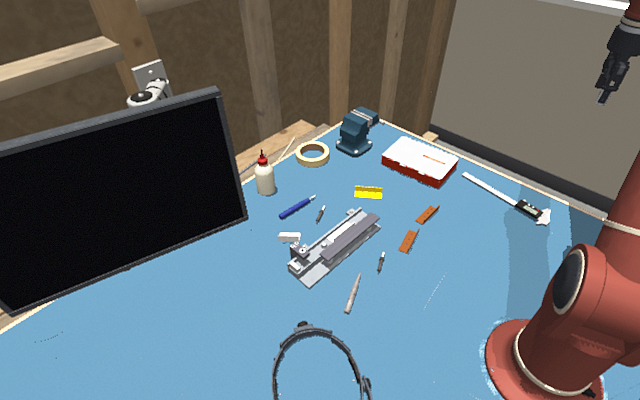

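View pics/wrist0.png

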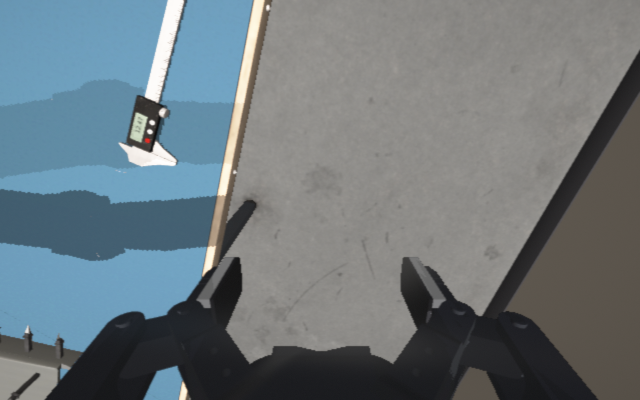

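Scene view: the jig is at about (335,247), with the bridge end at lower left (300,250). The dark release bar runs from (325,255) to (375,222). The small clip is at (289,237), a yellow look-alike at (368,192), and brown look-alikes at (428,214) and (409,240). The wrist view doesn't show the jig yet.

```bash
sed -i 's/R=np.array(p\["rotation"\])/R=Rotation.from_rotvec(p["rotation"]).as_matrix()/; 1i from scipy.spatial.transform import Rotation' h.py
python3 - <<'E'
from h import *
z=np.load("scene0.npz"); im,d=z["im"],z["d"]; p={k:z[k] for k in("intrinsics","xyz","rotation")}
a=cv2.resize(im[195:295,265:395],None,fx=6,fy=6,interpolation=cv2.INTER_CUBIC); save("c.png",a)
P=cloud(d,p)
for u,v in((300,250),(335,247),(353,240),(375,222),(325,255),(289,237)): print(u,v,P[v,u].round(4))
P=P.reshape(-1,3)
m=(P[:,2]>0.012)&(P[:,2]<0.08)&(P[:,0]>.3)&(P[:,0]<.9)&(abs(P[:,1])<.3)
print(P[m].min(0),P[m].max(0))
h=np.histogram(P[m][:,2],bins=np.arange(.012,.08,.002)); print(h)
E
```

```text
300 250 [0.4966 0.1389 0.0617]
335 247 [0.4552 0.0677 0.0423]
353 240 [0.44   0.0208 0.0385]
375 222 [ 0.4377 -0.061   0.0377]
325 255 [0.4554 0.1014 0.0441]
289 237 [0.5704 0.108  0.0212]
[ 0.30052723 -0.29994697  0.01201514] [0.82564367 0.2993041  0.07996258]
(array([273, 230, 208, 356, 510, 401, 295, 216, 180, 123,  71,  71,  97,
       102, 330, 386,  59,  25,  32,  33,  32,  38,  60,  89,  52,  37,
        26,  24,  21,  31,  31,  43,  37]), array([0.012, 0.014, 0.016, 0.018, 0.02 , 0.022, 0.024, 0.026, 0.028,
       0.03 , 0.032, 0.034, 0.036, 0.038, 0.04 , 0.042, 0.044, 0.046,
       0.048, 0.05 , 0.052, 0.054, 0.056, 0.058, 0.06 , 0.062, 0.064,
       0.066, 0.068, 0.07 , 0.072, 0.074, 0.076, 0.078]))
```

View pics/c.png

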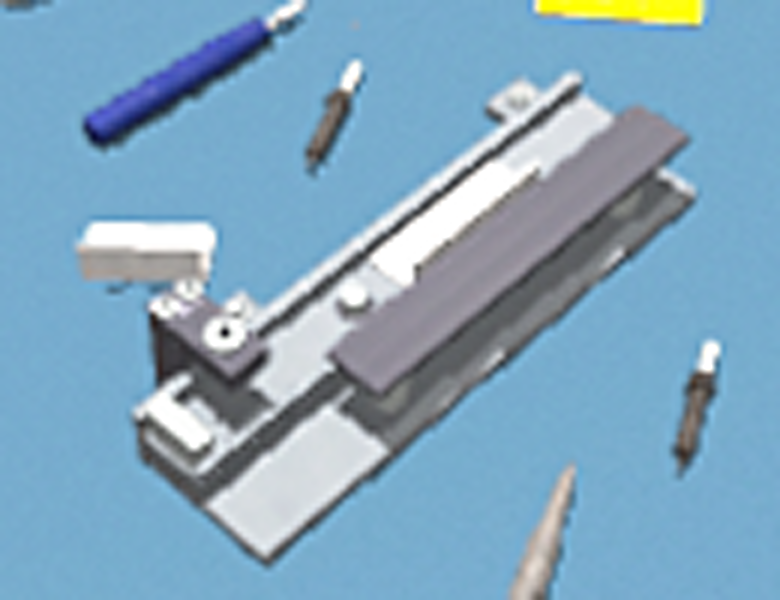

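The enlarged crop shows the silver clip in the channel at crop (390–540, 165–280), before the round pin at (355,295). The bridge and stop are at lower left. The candidates are this silver clip, the yellow angle at scene (368,192) and the brown ones at (428,214) and (409,240). Only the silver one is in the channel and has the right colour, so it is the one meant.

```bash
python3 - <<'E'
from h import *
z=np.load("scene0.npz"); p={k:z[k] for k in("intrinsics","xyz","rotation")}
px=lambda c:(265+(c[0]+.5)/6-.5,195+(c[1]+.5)/6-.5)
W=np.array([onz(p,*px(c),.042)[:2] for c in((330,355),(378,390),(692,138),(635,107))])
J=np.array([(-19,35),(-48,35),(-48,-150),(-19,-150)])/1e3
# 2D rigid fit
A=(J-J.mean(0)).T@(W-W.mean(0)); th=np.arctan2(A[0,1]-A[1,0],A[0,0]+A[1,1])
R=np.array([[np.cos(th),-np.sin(th)],[np.sin(th),np.cos(th)]]); t=W.mean(0)-R@J.mean(0)
print("yaw",np.degrees(th),"org",t, "res mm",((J@R.T+t-W)*1e3).round(1))
for n,c,zz in(("pin",(355,293),.029),("cliprear top",(538,168),.04),("clipfront",(412,278),.04)):
    print(n,((onz(p,*px(c),zz)[:2]-t)@R*1e3).round(1))
for j in((-18,-135),(-18,0)):
    print(j,R@(np.array(j)/1e3)+t)
E
```

```text
yaw -1.7355839794060366 org [0.4880701  0.07096211] res mm [[ 2.1  0.5]
 [-2.3  1.7]
 [-0.1  0.2]
 [ 0.4 -2.4]]
pin [ 1.3 -1.2]
cliprear top [-12.3 -94.5]
clipfront [-15.9 -16. ]
(-18, -135) [ 0.46598961 -0.06343079]
(-18, 0) [0.47007835 0.07150728]
```

Emit:
play_rows(rows="0 0.02 -0.022 0 1; 0 0.043 -0.046 0 2; 0 0.065 -0.069 0 3; 0 0.086 -0.092 0 4; 0 0.108 -0.115 0 5; 0 0.129 -0.138 0 6; 0 0.151 -0.161 0 7; 0 0.172 -0.184 0 8; 0 0.194 -0.207 0 9; 0 0.215 -0.23 0 10; 0 0.237 -0.253 0 11; 0 0.258 -0.276 0 12; 0 0.28 -0.299 0.01 13; 0 0.301 -0.322 0.02 14; 0 0.323 -0.345 0.03 15; 0 0.344 -0.368 0.04 16; 0 0.366 -0.391 0.05 17; 0 0.39 -0.414 0.06 18; 0 0.41 -0.437 0.07 18.4; 0 0.43 -0.46 0.08 18.4")

```text
t: 2.15
tool_pos: [0.4669, -0.0575, 0.1619]
ee_rot: [-3.141, 0.048, 0.0]
force: [0.4, -0.0, 0.5]
gripper_width: -0.004
grasp_force: 0.0
```

Emit:
play_rows(rows="0 0 0 0 0; 0 0 0 0 0; 0 0 0 0 0")

```text
t: 2.45
tool_pos: [0.466, -0.0598, 0.1624]
ee_rot: [3.14, -0.05, -0.0]
force: [0.2, 1.3, -0.1]
gripper_width: 0.003
grasp_force: 0.0
```

```bash
python3 - <<'E'
from h import *
im,d,p=grab("wrist"); save("w1.png",im); np.savez("w1.npz",im=im,d=d,**p)
s=manip.state(); print(s["t"],s["tool_pos"],s["ee_rot"],s["force"],s["gripper_width"],p)
E
```

```text
2.5 [ 0.46605751 -0.06007177  0.16254141] [ 3.14044978e+00 -5.12607279e-02  4.42604387e-05] [ 0.90367859 -0.66532665 -0.3687036 ] -0.0034979599059650054 {'intrinsics': array([[277.9289347 ,   0.        , 320.92689804],
       [  0.        , 277.9289347 , 202.44006867],
       [  0.        ,   0.        ,   1.        ]]), 'xyz': array([ 0.54887665, -0.06252142,  0.29491632]), 'rotation': array([-0.25281681,  0.25926554, -1.58788327])}
```

View pics/w1.png

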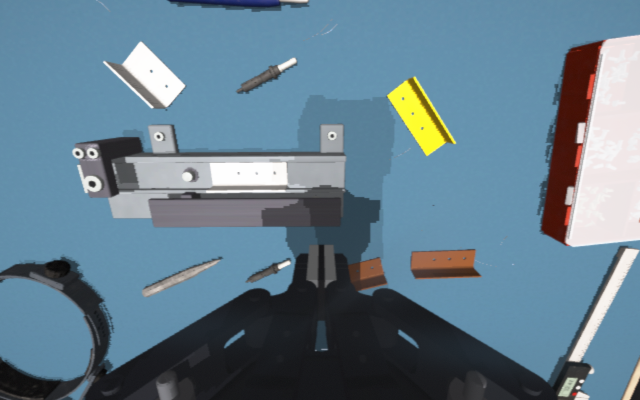

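Wrist view: the jig lies horizontally. The silver clip is at (211–288, 163–192), the pin at (188,176), the bar from (152,197) to (340,226), and the bridge at the left end (100,165). The fingertips are over (321,250) and their shadow falls beside the jig's open end.

```bash
python3 - <<'E'
from h import *
z=np.load("w1.npz"); im,d=z["im"],z["d"]; p={k:z[k] for k in("intrinsics","xyz","rotation")}
P=cloud(d,p)
# points at bar-top height
m=(abs(P[...,2]-.042)<.005)&(P[...,0]>.40)&(P[...,0]<.49)&(P[...,1]>-.12)&(P[...,1]<.14)
m=m.astype(np.uint8); n,l,st,c=cv2.connectedComponentsWithStats(m)
i=1+np.argmax(st[1:,4]); print(st[i], np.median(P[l==i],0))
Q=P[l==i][:,:2]; r=cv2.minAreaRect((Q*1e3).astype(np.float32)); print(r)
print(cv2.boxPoints(r))
# row profile across at col 250 and col 300, and the clip at 225
for u in(205,250,300): print(u,[(v,*(P[v,u,[0,2]]*1e3).round(0).astype(int),int(im[v,u].mean())) for v in range(155,230,3)])
print([(u,*(P[189,u,[1,2]]*1e3).round(0).astype(int),int(im[189,u].mean())) for u in range(200,300,3)])
s=manip.state();
E
```

```text
[ 148  195  193   32 5522] [0.45687555 0.01436414 0.04276248]
((456.8558654785156, 14.102554321289062), (185.1147003173828, 31.186880111694336), 88.0810546875)
[[438.17184 -77.88073]
 [469.34122 -78.92504]
 [475.5399  106.08584]
 [444.3705  107.13015]]
205 [(155, np.int64(510), np.int64(23), 77), (158, np.int64(508), np.int64(31), 198), (161, np.int64(505), np.int64(31), 191), (164, np.int64(501), np.int64(21), 195), (167, np.int64(498), np.int64(21), 197), (170, np.int64(495), np.int64(20), 198), (173, np.int64(491), np.int64(20), 198), (176, np.int64(489), np.int64(22), 196), (179, np.int64(486), np.int64(22), 197), (182, np.int64(482), np.int64(21), 196), (185, np.int64(479), np.int64(20), 196), (188, np.int64(476), np.int64(22), 123), (191, np.int64(475), np.int64(28), 197), (194, np.int64(466), np.int64(7), 86), (197, np.int64(463), np.int64(9), 80), (200, np.int64(470), np.int64(43), 118), (203, np.int64(467), np.int64(42), 129), (206, np.int64(464), np.int64(44), 128), (209, np.int64(461), np.int64(43), 128), (212, np.int64(458), np.int64(42), 129), (215, np.int64(455), np.int
[... 2883 characters left out ...]
4(37), 147), (251, np.int64(7), np.int64(38), 147), (254, np.int64(4), np.int64(38), 160), (257, np.int64(1), np.int64(37), 161), (260, np.int64(-2), np.int64(38), 161), (263, np.int64(-5), np.int64(39), 160), (266, np.int64(-8), np.int64(38), 160), (269, np.int64(-11), np.int64(39), 159), (272, np.int64(-14), np.int64(39), 148), (275, np.int64(-17), np.int64(39), 144), (278, np.int64(-19), np.int64(38), 148), (281, np.int64(-22), np.int64(40), 154), (284, np.int64(-25), np.int64(39), 142), (287, np.int64(-26), np.int64(26), 125), (290, np.int64(-29), np.int64(25), 127), (293, np.int64(-32), np.int64(26), 128), (296, np.int64(-35), np.int64(26), 128), (299, np.int64(-39), np.int64(28), 130)]
```

Emit:
play_rows(rows="0 0.0015 -0.003 0.03 0; 0 0.0035 -0.006 0.06 0; 0 0.0035 -0.006 0.085 0; 0 0.0035 -0.006 0.1 0; 0 0.0035 -0.006 0.105 0; 0 0.0035 -0.006 0.11 0; 0 0.0035 -0.006 0.115 0; 0 0.0035 -0.006 0.115 0; 0 0.0035 -0.006 0.115 0")

```text
t: 3.4
tool_pos: [0.4702, -0.0537, 0.048]
ee_rot: [3.14, -0.049, 0.001]
force: [-1.4, -1.5, 3.9]
gripper_width: -0.002
grasp_force: 1.9
```

```bash
python3 - <<'E'
from h import *
im,d,p=grab("wrist"); np.savez("w2.npz",im=im,d=d,**p)
im2,d2,p2=grab("side"); save("s2.png",np.hstack([cv2.resize(im[90:270,150:400],None,fx=1.6,fy=1.6)[:288],cv2.resize(im2[110:290,230:480],None,fx=1.6,fy=1.6)[:288]]))
s=manip.state(); print(s["t"],s["tool_pos"],s["ee_rot"],s["force"])
E
```

```text
3.5 [ 0.47022508 -0.05362235  0.04796681] [ 3.14031308e+00 -4.88705312e-02  1.34992476e-03] [-0.99500691 -3.06426728  3.97504319]
```

View pics/s2.png

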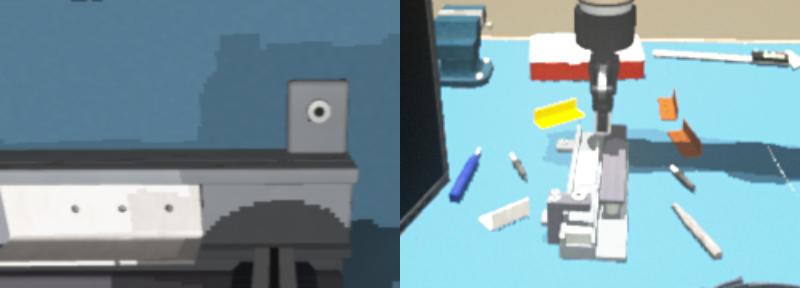

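The wrist crop shows the fingers at (250–305, 250+), by the fence behind the clip's rear end (200,185). The side view shows the fingertip on the open end of the bar. The force of 4 N with the tip at z ≈ 37 mm matches the spring.

Emit:
play_rows(rows="0 0 0 0.003 0; 0 0 0 0.006 0; 0 0 0 0.009 0; 0 0 0 0.0105 0; 0 0 0 0.0105 0; 0 0 0 0.0105 0")

```text
t: 4.1
tool_pos: [0.4704, -0.0536, 0.0385]
ee_rot: [3.14, -0.049, 0.002]
force: [-4.1, -3.0, 20.4]
gripper_width: 0.003
grasp_force: 10.0
```

Emit:
play_rows(rows="0 0 -0.004 0 0; 0 0 -0.008 0 0; 0 0 -0.012 0 0; 0 0 -0.016 0 0; 0 0 -0.02 0 0; 0 0 -0.024 0 0; 0 0 -0.028 0 0; 0 0 -0.032 0 0; 0 0 -0.036 0 0; 0 0 -0.04 0 0; 0 0 -0.044 0 0; 0 0 -0.048 0 0; 0 0 -0.052 0 0; 0 0 -0.056 0 0; 0 0 -0.06 0 0; 0 0 -0.06 0 0")

```text
t: 5.7
tool_pos: [0.4747, 0.0036, 0.0386]
ee_rot: [3.137, -0.053, 0.01]
force: [-0.9, -9.1, 16.9]
gripper_width: -0.001
grasp_force: 8.6
```

```bash
python3 - <<'E'
from h import *
im,d,p=grab("wrist"); np.savez("w3.npz",im=im,d=d,**p); save("w3.png",cv2.resize(im[100:300,100:420],None,fx=2,fy=2))
s=manip.state(); print(s["t"],s["tool_pos"],s["ee_rot"],s["force"])
E
```

```text
5.75 [0.47473648 0.00360741 0.03864072] [ 3.13720123 -0.0528391   0.01043742] [-0.72887872 -9.1434941  16.43562115]
```

View pics/w3.png

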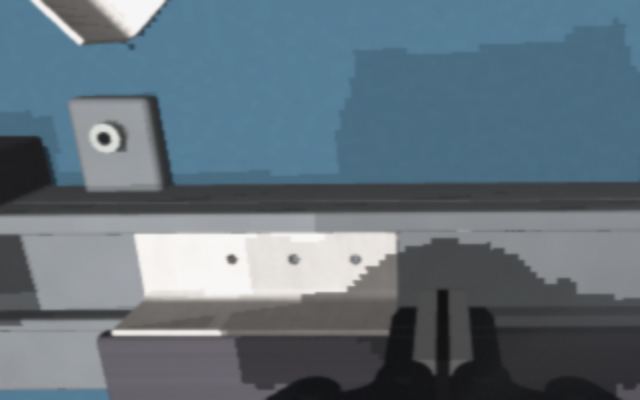

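The wrist crop shows the clip's rear end (395,270) against the fingertip (400–485, 310), its front (135,270) already over the pin's place, and the bar still down.

Emit:
play_rows(rows="0 0 -0.004 0 0; 0 0 -0.008 0 0; 0 0 -0.012 0 0; 0 0 -0.016 0 0; 0 0 -0.02 0 0; 0 0 -0.024 0 0; 0 0 -0.028 0 0; 0 0 -0.032 0 0; 0 0 -0.036 0 0; 0 0 -0.04 0 0; 0 0 -0.044 0 0; 0 0 -0.048 0 0; 0 0 -0.052 0 0; 0 0 -0.056 0 0; 0 0 -0.06 0 0; 0 0 -0.06 0 0")

```text
t: 7.35
tool_pos: [0.4761, 0.0634, 0.0387]
ee_rot: [3.137, -0.053, 0.008]
force: [-0.6, -9.0, 19.3]
gripper_width: -0.001
grasp_force: 9.3
```

Emit:
play_rows(rows="0 0 -0.002 0 0; 0 0 -0.004 0 0; 0 0 -0.006 0 0; 0 0 -0.008 0 0; 0 0 -0.008 0 0")

```text
t: 7.85
tool_pos: [0.4762, 0.0704, 0.0387]
ee_rot: [3.136, -0.054, 0.008]
force: [-0.8, -11.1, 19.1]
gripper_width: 0.001
grasp_force: 9.6
```

Emit:
play_rows(rows="0 0 -0.002 0 0; 0 0 -0.004 0 0; 0 0 -0.004 0 0")

```text
t: 8.15
tool_pos: [0.4762, 0.0717, 0.0386]
ee_rot: [3.133, -0.059, 0.006]
force: [-0.5, -16.1, 19.0]
gripper_width: 0.001
grasp_force: 12.4
```

Emit:
play_rows(rows="0 0 -0.002 0 0; 0 0 -0.004 0 0; 0 0 -0.004 0 0")

```text
t: 8.45
tool_pos: [0.4761, 0.0724, 0.0386]
ee_rot: [3.129, -0.064, 0.005]
force: [0.5, -21.7, 20.5]
gripper_width: -0.001
grasp_force: 15.4
```

```bash
python3 - <<'E'
from h import *
im,d,p=grab("wrist"); np.savez("w4.npz",im=im,d=d,**p); save("w4.png",cv2.resize(im[100:300,100:420],None,fx=2,fy=2))
s=manip.state(); print(s["t"],s["tool_pos"],s["ee_rot"],s["force"])
E
```

```text
8.5 [0.47612422 0.07245697 0.03865023] [ 3.12914334 -0.06380796  0.00522906] [ -0.09851804 -21.77818396  20.48705119]
```

View pics/w4.png

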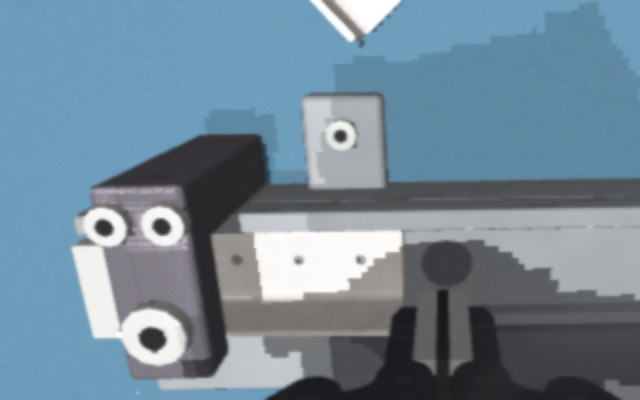

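```bash
python3 - <<'E'
from h import *
z=np.load("w4.npz"); im=z["im"]; p={k:z[k] for k in("intrinsics","xyz","rotation")}
px=lambda c:(100+(c[0]+.5)/2-.5,100+(c[1]+.5)/2-.5)
ya=np.array([.0335,.99944])
g=lambda c,h:onz(p,*px(c),h)[:2]*1e3
h=g((445,263),.020)
print("hole",h)
for n,c,hh in(("rear flange top",(402,245),.023),("rear flange2",(402,295),.023),("rear leg top",(391,333),.04),("hole edge L",(422,263),.02),("hole R",(470,263),.02),("far fence in edge",(402,229),.03),("flange edge",(402,234),.023),("front flange at bridge",(215,234),.023),("drill1",(236,260),.023),("drill2",(298,260),.023),("drill3",(360,260),.023)):
    w=g(c,hh); print(n,w.round(1),"dy from hole",((w-h)@ya).round(1),"dx",((w-h)@np.array([ya[1],-ya[0]])).round(1))
E
```

```text
hole [490.03482701  70.72128929]
rear flange top [497.6  82.9] dy from hole 12.4 dx 7.2
rear flange2 [481.6  83.9] dy from hole 12.9 dx -8.9
rear leg top [479.2  86. ] dy from hole 15.0 dx -11.4
hole edge L [490.4  77.6] dy from hole 6.8 dx 0.1
hole R [489.7  63.3] dy from hole -7.4 dx -0.1
far fence in edge [505.2  82. ] dy from hole 11.8 dx 14.8
flange edge [501.   82.6] dy from hole 12.3 dx 10.6
front flange at bridge [503.4 135.8] dy from hole 65.5 dx 11.2
drill1 [495.2 131.1] dy from hole 60.5 dx 3.1
drill2 [494.3 113.3] dy from hole 42.7 dx 2.9
drill3 [493.5  95.3] dy from hole 24.7 dx 2.6
```

The clip is home. Its rear end measures 12.4–12.9 mm past the pin axis (expected 13 mm), the stop force has risen to 22 N, and the pin hole is clear at crop (445,263). Next I back off a little while still pressing, then lift.

Emit:
play_rows(rows="0 0 0.003 0 0; 0 0 0.006 0 0; 0 0 0.009 0 0; 0 0 0.012 0 0; 0 0 0.012 0 0; 0 0 0.012 -0.004 0; 0 0 0.012 -0.008 0; 0 0 0.012 -0.012 0; 0 0 0.012 -0.018 0; 0 0 0.012 -0.026 0; 0 0 0.012 -0.04 0; 0 0 0.012 -0.06 0; 0 0 0.012 -0.09 0; 0 0 0.012 -0.12 0; 0 0 0.012 -0.12 0; 0 0 0.012 -0.12 0")

```text
t: 10.1
tool_pos: [0.4731, 0.0716, 0.1571]
ee_rot: [-3.141, 0.046, 0.001]
force: [-0.0, 0.3, -0.7]
gripper_width: 0.003
grasp_force: 0.0
```

```bash
python3 - <<'E'
from h import *
im,d,p=grab("wrist"); save("w5.png",cv2.resize(im[50:300,40:440],None,fx=2,fy=2))
s=manip.state(); print(s["t"],s["tool_pos"],s["force"])
P=cloud(d,p); m=(abs(P[...,0]-.458)<.008)&(abs(P[...,1]-.03)<.06)&(P[...,2]<.08); print(np.median(P[m],0))
E
```

```text
10.15 [0.47263071 0.0714393  0.15628666] [-0.02651095  0.67937405  0.65979136]
[0.45988679 0.02809877 0.04269379]
```

View pics/w5.png

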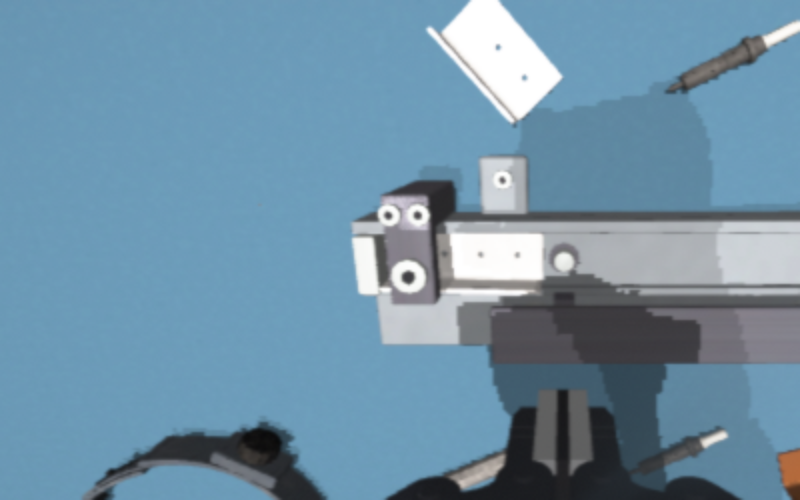

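The crop shows the bright pin (564,261) standing up behind the clip's rear end (543,260), with the clip under the bridge. The bar's top is back at z 42.7 mm. One last numeric check of the clip's rear end before handing in.

```bash
python3 - <<'E'
from h import *
p=viewer.camera_params("wrist")
px=lambda c:(40+(c[0]+.5)/2-.5,50+(c[1]+.5)/2-.5)
a=onz(p,*px((564,261)),.029)[:2]*1e3
for c,h in(((543,245),.023),((543,275),.023),((368,262),.036)):
    w=onz(p,*px(c),h)[:2]*1e3; print(w.round(1),((w-a)@[.0335,.99944]).round(1))
im=cv2.imread("pics/w5.png"); print([(x,im[260,x].tolist()) for x in range(350,396,4)])
print(manip.state()["t"])
E
```

```text
[497.   79.9] 10.2
[481.9  80.5] 10.3
[494.3 161.5] 91.6
[(350, [188, 159, 111]), (354, [213, 200, 174]), (358, [244, 245, 244]), (362, [246, 248, 247]), (366, [247, 249, 248]), (370, [248, 250, 249]), (374, [221, 224, 223]), (378, [92, 94, 94]), (382, [77, 78, 78]), (386, [104, 100, 102]), (390, [138, 127, 132]), (394, [139, 128, 133])]
10.15
```

```bash
python3 -c "
from plant import manip
print(manip.close_job())"
```

```text
the job is handed in; nothing more can be done
None
```

The job is handed in: I pushed the clip to the end stop with the bar held down, then released it and the pin came up behind the clip; its middle last measured about jig y +48, inside the home range (a look before release read about 2 mm nearer the stop).

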